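Hygiene swab of an incubator seam

TASK

Gently take the thin-walled hygiene swab out of its stand and wipe the seam on top of the block incubator with its sprung foam foot: start at the latch end and go slowly and lightly along the whole seam to the other end, rubbing only the seam. Then lower the swab, foot first, into the steel beaker, let go only when its foot is down near the bottom, and leave it standing there. Don't upset the beaker or the other things on the bench.

Things in the scene. Friction and masses are not known exactly. Their poses are not given: they have to be found in the camera images.
- swab: White upright plastic wand 180 mm long, about 70 g, foot down in its stand. Origin on its axis at the bottom of the unpressed foam foot; +z up along the wand. From the bottom: grey foam foot 16 mm across, 20 mm tall; neck 12 mm across; collar disc 40 mm across from 90 to 96 mm; square grip bar 24 x 24 mm (sides along its x and y) from 96 to 180 mm, grey band near the top.
- swab_grip (a point): Point on the swab's axis 148 mm above its bottom, a good place to hold the 24 mm square grip from above (origin and axes turn with the swab). The grip is thin-walled: it cracks when a finger presses it with more than about 25 N; 8 to 12 N holds it well.
- swab_foot (a point): Centre of the foam foot's underside. The foot is sprung: it slides up into the wand (along z) by up to 15 mm, 150 N/m (2.2 N at 15 mm, then a hard stop). Pressed in 4 to 8 mm it wipes well; under 0.15 N is not wiping, more than 6 N on the incubator spoils the sample. While it touches the incubator the swab must stay below 120 mm/s, lift-off included; 40 mm/s is about right.
- stand: The swab's fixed stand: dark round foot plate 90 mm across, 8 mm thick, with a grey upright tube 36 mm outside, 24 mm inside, open at the top, rim 100 mm above the bench. The swab's collar rests on the rim, so its bottom starts 10 mm above the bench; it lifts straight up, clear after 95 mm. Origin at the centre of the underside.
- incubator: Fixed low white block, 140 mm (its x) by 160 mm (its y), any yaw; origin under its centre. Two metal cover plates meet flush, 70 mm above the bench, along a dark seam 6 mm wide, 130 mm long, on its y axis at x = 0. A steel latch sticks out 22 mm from its +y side, at the seam's start end, below the top. The foot's centre must keep within 12 mm of the seam's centre line wherever it rubs.
- seam_start (a point): Point on the top face on the seam's centre line, 5 mm inside its latch end. Wiping must begin within 15 mm of it.
- seam_end (a point): Point on the top face on the seam's centre line, 5 mm inside its far end, 120 mm from seam_start. Wiping must reach within 15 mm of it.
- beaker: Loose upright steel beaker, outside 92 mm across at the rim and somewhat narrower at the bottom (inside at least 60 mm), 110 mm tall, wall 4 mm, inner floor about 5 mm above the bench, 0.35 kg. Origin at the centre of its underside. The swab stands in it, upright or leaning on the wall. Lower the foot to less than 35 mm above the bench before letting go.
- spray: Bystander: white bottle 66 mm across, 190 mm tall, towards the back; origin under its centre.
- jar: Bystander: small jar with a red cap, 38 mm across, 55 mm tall; origin under its centre.
- bowl: Bystander: low white bowl 100 mm across, 35 mm tall; origin under its centre.
- spatula: Bystander: spatula 190 mm long lying on the bench along its x axis; origin at its underside.
There are look-alikes about, which are no part of the job. What is shaped like the swab but blue or orange is not meant.

How it is judged:
On the way, in this order (a step that is already met when the one before it is completed fails the run):
1. the foot wipes the latch end of the seam (within 15 mm of seam_start or beyond it) (contact force between swab and incubator above 0.15 N and x of swab_foot in the frame of incubator between -0.012 and 0.012 m and y of swab_foot in the frame of incubator between 0.045 and 0.08 m), for 0.05 s.
2. the foot, still wiping on the seam, passes the first quarter (within 10 mm) (contact force between swab and incubator above 0.15 N and x of swab_foot in the frame of incubator between -0.012 and 0.012 m and y of swab_foot in the frame of incubator between 0.015 and 0.035 m), for 0.05 s.
3. the foot passes the middle of the seam, wiping (contact force between swab and incubator above 0.15 N and x of swab_foot in the frame of incubator between -0.012 and 0.012 m and y of swab_foot in the frame of incubator between -0.01 and 0.01 m), for 0.05 s.
4. the foot passes the third quarter, wiping (contact force between swab and incubator above 0.15 N and x of swab_foot in the frame of incubator between -0.012 and 0.012 m and y of swab_foot in the frame of incubator between -0.035 and -0.015 m), for 0.05 s.
5. the foot wipes the far end of the seam (within 15 mm of seam_end or beyond it) (contact force between swab and incubator above 0.15 N and x of swab_foot in the frame of incubator between -0.012 and 0.012 m and y of swab_foot in the frame of incubator between -0.08 and -0.045 m), for 0.05 s.
6. the swab, still held, has its foot inside the beaker less than 35 mm above the bench (horizontal distance between swab_foot and beaker below 0.046 m and z of swab_foot in the frame of beaker below 0.035 m and contact force between the fingers and swab above 0.5 N), for 0.1 s.
At the end, for the whole second after the job is handed in: The swab stands foot down at rest in the beaker: foot inside the beaker and less than 35 mm above its underside, wand within 0.8 rad of upright, released; the beaker upright (within 0.1 rad) and at rest (horizontal distance between swab_foot and beaker below 0.046 m and z of swab_foot in the frame of beaker below 0.035 m and angle between swab's own z axis and vertical below 0.8 rad and angle between beaker's own z axis and vertical below 0.1 rad and linear speed of each of swab, beaker below 0.02 m/s and contact force between the fingers and swab below 0.1 N); the robot touches nothing.
It fails at once if the swab's grip is squeezed too hard (more than 25 N a finger, 50 N in all) (contact force between the fingers and swab above 50 N).
It fails at once if the swab presses on the incubator with more than 6 N (contact force between swab and incubator above 6 N).
It fails at once if the swab rubs the incubator more than 12 mm beside the seam (contact force between swab and incubator above 0.15 N and (x of swab_foot in the frame of incubator above 0.012 m or x of swab_foot in the frame of incubator below -0.012 m)).
It fails at once if the swab moves faster than 120 mm/s while it touches the incubator (contact force between swab and incubator above 0.15 N and linear speed of swab above 0.12 m/s).
It fails at once if the beaker is tipped more than 0.35 rad or pushed more than 50 mm, or the spray bottle, jar, bowl or spatula is pushed more than 30 mm (angle between beaker's own z axis and vertical above 0.35 rad or distance of beaker from where it was at the start of the episode above 0.05 m or distance of any of spray, jar, bowl, spatula from where it was at the start of the episode above 0.03 m).
It also fails if it takes over 58 s, if anything falls off the work surface, if the arm or the gripper's body presses on something with over 40 N, if the wrist force passes 120 N, or if a joint passes its speed limit or range.

ROBOT

A 6-joint arm with a two-finger parallel gripper is mounted at the origin on the work surface. World frame = base frame: x ahead of the robot, y to its left, z up, the work surface at z = 0. Lengths are in m, angles in rad, forces in N, time in s.
With the tool pointing down it reaches from about 0.35 to 0.975 m from the base axis. Payload 4.9 kg.
Tool frame: the origin (TCP) lies at the very end of the fingers, on their centre line; the grasp point (between the pads) lies 19 mm behind it; z points along the fingers, y is the line along which they close (so a half turn about z gives the same grasp; the last joint's range is limited). The gripper opens to 85 mm and grips with 20 to 120 N. Pads are 22 mm wide; open, the fingers measure 114 mm over their backs; the gripper's body (76 mm by 85 mm) begins 54 mm behind the grasp point. The pads swing forward as they close: fully open they stand 13 mm farther back than shut.
Start: joints at [1.17, 0.053, 1.613, -0, 1.476, -0.119], TCP at [0.174, 0.6, 0.231] pointing down, gripper open.
Joint ranges: [-3.01, 3.01], [-1.01, 2.22], [0.06, 2.58], [-1.02, 4.17], [0.09, 2.62], [-3.14, 3.14]. Speed limits (rad/s): [2.57, 2.57, 3.14, 3.14, 3.14, 3.14].

INTERFACE

Orientations are given as a unit quaternion [w, x, y, z].
In Python, from plant import manip gives the robot as it stands.
- The arm moves only by the tool send_rows, never from a script. Its argument "increments" is a list of rows, each an object of numbers: "claw": the closure, from -1 (fully open) to 1 (shut); "dx", "dy", "dz": the shift along the tool's x, y, z in units of 0.5 m (1.0 is 0.5 m); "yaw": the turn about the tool's z in units of 1.5 rad (1.0 is 1.5 rad). A call has 1 to 20 rows; each row is the pose to reach, as a shift and turn from the pose commanded when the call began, along the tool's axes at that moment; what a row does not reach only later rows make up. A row lasts 1/8 s, in which the tool goes at most 62.5 mm and 10.7 degrees, less where a joint would pass 70% of its speed; a pose out of reach is approached as far as the arm can. A call with a number of a shift or a turn outside -1 to 1 is refused whole. A call with a gripper value outside its range is refused whole. The fingers move at their own pace and stop on an object; the grip force is fixed at half the most. Time passes only in rows, so rows that repeat a pose let the fingers close. It gives the time, the measured TCP pose, the force, the opening and the grip force at its end, in the units of the state.
- manip.state(): the state, without advancing time (a new reading comes with each control period).
- manip.grab_frame(name): name is "side" or "top"; returns the picture (480x640x3 uint8, red, green, blue); there is no depth.
- manip.camera_params(name): a dict with "camera_matrix" (3x3 intrinsics, pixels), "k1" (the pictures are not rectified: a ray, as slopes to the right and down, at radius r is drawn at 1 + k1 r^2 times it, then the intrinsics apply), "extrinsics" (4x4, takes a point from world to camera coordinates). Camera axes: x right, y down, z forward; pixel columns grow to the right and rows downward; lengths in m; the calibration is good to about 2 mm. A picture is of the moment at which its call begins. camera_params takes no time and is no camera call.
- manip.job_done(): hands the job in; it is judged then, once.
The state is a dict: "time": time; "joint_pos": joint angles; "joint_vel": joint speeds; "joint_efforts": joint torques, N m; "tool_pos": TCP position; "tool_rot": TCP orientation; "contact_force": force on the tool from outside, world axes, zero at the start; "ft_torque": the same for the moment, N m; "gripper_width": opening from 0.0 (shut) to 1.0 (fully open); "grasp_force": force on a finger pad.
Only numpy, scipy, OpenCV 4.12 (cv2) and the standard library are available. Lean on these libraries where they do the work, as an engineer would, in place of code of your own. Each camera call takes 0.05 s, during which the arm holds its last target. There are 200 camera calls.

## Working session

There is one attempt and no reset: what is moved stays moved. The work goes in short steps, Python scripts to look and compute and a tool call to move; the robot and the scene stay as the last step left them, time stands still between calls to the robot, and variables do not carry over. Pictures are saved under pics/ and viewed, at most 10 in all, crops included, and the job is handed in when it is done.

Besides the shell and the picture viewer there is one more tool, called after "Emit:" by a JSON object that holds its "api" and its "payload". send_rows: Moves the arm, as the interface text tells. Shifts and turns lie within -1 to 1; 1 stands for 0.5 m of shift or 1.5 rad of turn. Its arguments: {"type":"object","properties":{"increments":{"type":"array","items":{"type":"object","properties":{"claw":{"type":"number"},"dx":{"type":"number"},"dy":{"type":"number"},"dz":{"type":"number"},"yaw":{"type":"number"}}}}},"required":["increments"]}

```bash
mkdir -p pics; cat > h.py <<'E'
import numpy as np, cv2
from plant import manip
def cam(n):
    c=manip.camera_params(n); return np.array(c["camera_matrix"],float),float(c["k1"]),np.array(c["extrinsics"],float)
def ray(n,px):
    K,k1,E=cam(n)
    d=cv2.undistortPoints(np.array(px,float).reshape(-1,1,2),K,np.array([k1,0,0,0.]),None,None).reshape(-1,2)
    R,t=E[:3,:3],E[:3,3]
    return -R.T@t,np.c_[d,np.ones(len(d))]@R
def plane(n,px,z):
    o,d=ray(n,px); return o+d*((z-o[2])/d[:,2])[:,None]
def proj(n,P):
    K,k1,E=cam(n); R,_=cv2.Rodrigues(E[:3,:3])
    return cv2.projectPoints(np.array(P,float).reshape(-1,1,3),R,E[:3,3],K,np.array([k1,0,0,0.]))[0].reshape(-1,2)
def save(n,f):
    im=np.array(manip.grab_frame(n)); cv2.imwrite(f"pics/{f}.png",im[:,:,::-1]); return im
E
python3 - <<'E'
from h import *
for n in("side","top"):
    save(n,n+"0"); K,k1,E_=cam(n); print(n,K.round(1).tolist(),k1,(-E_[:3,:3].T@E_[:3,3]).round(3),E_[:3,:3].round(2).tolist())
s=manip.state();print(s)
E
```

```text
side [[453.6, 0.0, 315.5], [0.0, 453.6, 238.5], [0.0, 0.0, 1.0]] 0.04085545159452796 [0.224 0.612 0.609] [[-0.88, -0.48, -0.02], [-0.26, 0.51, -0.82], [0.4, -0.72, -0.57]]
top [[598.3, 0.0, 319.4], [0.0, 598.3, 234.8], [0.0, 0.0, 1.0]] -0.09101387892254889 [ 0.412 -0.006  1.301] [[-0.01, -1.0, -0.02], [-0.99, 0.01, -0.13], [0.13, 0.02, -0.99]]
{'time': 0.1, 'joint_pos': array([ 1.16998658e+00,  5.33163163e-02,  1.61418569e+00,  4.59881132e-05,
        1.47599885e+00, -1.18980426e-01]), 'joint_vel': array([-0.00076281, -0.00059683, -0.0024584 ,  0.00038299, -0.00151586,
       -0.00101306]), 'joint_efforts': array([ 7.23921348e-04, -3.94903135e+01, -3.71365356e+01,  2.98999601e-05,
        3.88669461e-03,  1.61185966e-05]), 'tool_pos': array([0.17357061, 0.59981727, 0.23015284]), 'tool_rot': array([-2.67304107e-04,  1.40450880e-01,  9.90087188e-01, -9.16177357e-04]), 'contact_force': array([-0.54784205,  0.28454317,  0.09459338]), 'ft_torque': array([ 0.02137723, -0.01955711,  0.03022439]), 'grasp_force': 0.0, 'gripper_width': 1.0040885003106665}
```

View pics/top0.png

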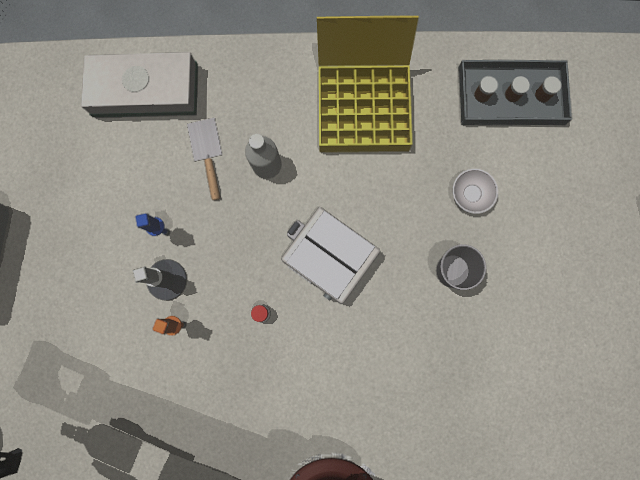

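View pics/side0.png

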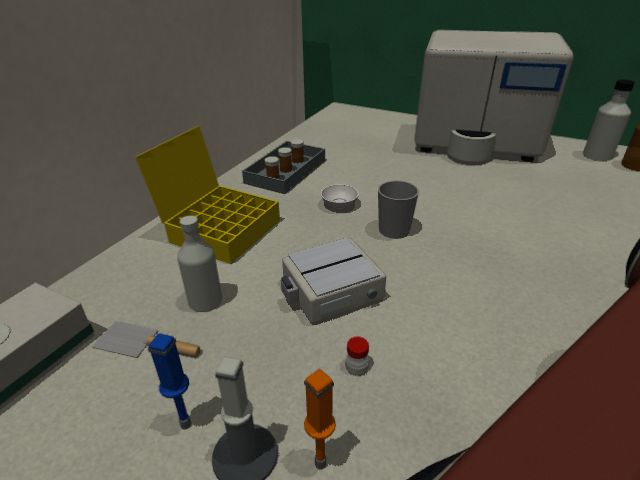

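The top view shows the white swab in its dark stand at about (148,275). The incubator is at (331,255) with its latch at (294,229), and the beaker is at (463,269). The side view has the white swab at (232,385).

Could be taken for the swab: blue wand top(148,222)/side(170,365), orange wand top(168,326)/side(319,402), white wand in the dark stand top(148,275)/side(232,385). By the description I choose the white one and check it in a close crop.

```bash
python3 - <<'E'
from h import *
t=cv2.imread("pics/top0.png"); s=cv2.imread("pics/side0.png")
f=lambda im,x,y,w,h,k:cv2.resize(im[y:y+h,x:x+w],None,fx=k,fy=k,interpolation=cv2.INTER_CUBIC)
a=f(t,120,250,80,60,5);b=f(s,200,345,80,120,5)
c=f(t,275,200,110,110,3.64)[:300,:400]
L=np.vstack([a,c]); cv2.imwrite("pics/crop.png",np.hstack([L,b]))
E
```

```text
(no output)
```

View pics/crop.png

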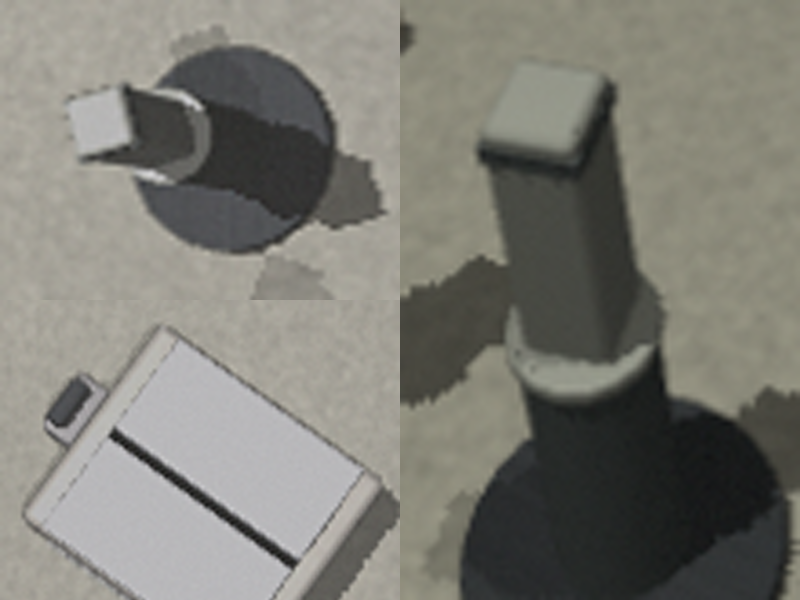

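The crop confirms the choice: a white square grip on a white collar in the dark stand. Its top face is at (140,275) in the top view and (230,367) in the side view, and the seam runs from about (306,236.5) to (356,272).

```bash
python3 - <<'E'
from h import *
t=cv2.imread("pics/top0.png"); s=cv2.imread("pics/side0.png")
A=plane("top",[(133.2,270.4),(144.8,267.2),(146.4,279.2),(136,282)],.19); print("top face",A.round(4).tolist(),A.mean(0),[np.linalg.norm(A[i]-A[i-1]).round(4) for i in range(4)])
B=plane("side",[(224.4,357.2),(242.6,359.6),(237,374.5),(216,374.5)],.19); print("side",B.round(4).tolist(),B.mean(0),[np.linalg.norm(B[i]-B[i-1]).round(4) for i in range(4)])
for Q in(A,B):
    for i in range(4):
        d=Q[i]-Q[i-1]; print(np.degrees(np.arctan2(d[1],d[0])).round(1)%90,end=" ")
print()
g=t.astype(int)
# stand plate: dark bluish
def comp(mask,x,y):
    n,l,st,c=cv2.connectedComponentsWithStats(mask.astype(np.uint8),connectivity=4)
    k=l[y,x]; return (l==k).astype(np.uint8),st[k],c[k]
print("stand",plane("top",[(167,280)],.008))
# seam
roi=np.zeros(t.shape[:2],bool);roi[225:285,298:366]=1
m,st,c=comp((g.max(2)<110)&roi,331,254); print(st,c)
r=cv2.minAreaRect(cv2.findContours(m,cv2.RETR_EXTERNAL,cv2.CHAIN_APPROX_NONE)[0][0]); bp=cv2.boxPoints(r); print(r,bp)
P=plane("top",bp,.07); print("seam box",P.round(4).tolist(),P.mean(0),[np.linalg.norm(P[i]-P[i-1]).round(4) for i in range(4)])
S=plane("top",[(305.8,236.5),(356,272.3)],.07);print("seam hand",S,np.linalg.norm(S[1]-S[0]))
# plates bright
m,st,c=comp((g.min(2)>165),340,235);print("plate",st,c)
# beaker rim circle by contour
np.save("/tmp/x.npy",S)
gray=cv2.cvtColor(t,cv2.COLOR_BGR2GRAY)
ci=cv2.HoughCircles(cv2.GaussianBlur(gray,(3,3),0)[230:310,420:505],cv2.HOUGH_GRADIENT,1,20,param1=100,param2=12,minRadius=18,maxRadius=28)
print("beaker",ci[0][:3]+[420,230,0])
for x,y,_ in ci[0][:2]+[420,230,0]: print(plane("top",[(x,y)],.11))
f=lambda im,x,y,w,h,k:cv2.resize(im[y:y+h,x:x+w],None,fx=k,fy=k,interpolation=cv2.INTER_CUBIC)
cv2.imwrite("pics/crop2.png",np.hstack([f(t,425,235,80,80,5),f(s,360,165,75,80,5)]))
for n,px in(("spray",(262,155)),("jar",(260,313)),("bowl",(475,191))):print(n,plane("top",[px],.05).round(3))
print("tips",plane("top",[(148,222),(165,326)],.18).round(3).tolist())
E
```

```text
top face [[0.4924, 0.3691, 0.19], [0.4983, 0.3469, 0.19], [0.4757, 0.3431, 0.19], [0.4705, 0.363, 0.19]] [0.48422409 0.35554372 0.19      ] [np.float64(0.0227), np.float64(0.023), np.float64(0.023), np.float64(0.0206)]
side [[0.4966, 0.3499, 0.19], [0.4754, 0.343, 0.19], [0.4684, 0.3632, 0.19], [0.4896, 0.3741, 0.19]] [0.48250486 0.35756982 0.19      ] [np.float64(0.0252), np.float64(0.0223), np.float64(0.0214), np.float64(0.0238)]
15.5 15.0 9.300000000000011 14.700000000000003 16.200000000000003 18.099999999999994 19.099999999999994 27.3 
stand [[0.48418102 0.35435248 0.008     ]]
[305 235  52  39 168] [330.42261905 254.17857143]
((330.3841552734375, 254.1606903076172), (62.4228515625, 2.6410393714904785), 35.78897476196289) [[304.29395 236.97937]
 [305.83844 234.83704]
 [356.47437 271.342  ]
 [354.92987 273.48434]]
seam box [[0.5684, 0.0507, 0.07], [0.5729, 0.0475, 0.07], [0.4962, -0.0565, 0.07], [0.4918, -0.0533, 0.07]] [ 0.53229878 -0.00290592  0.07      ] [np.float64(0.1292), np.float64(0.0055), np.float64(0.1293), np.float64(0.0055)]
seam hand [[ 0.56938529  0.04758271  0.07      ]
 [ 0.49418681 -0.05553072  0.07      ]] 0.12762127145165902
plate [ 283  209   95   93 4201] [329.79100214 254.23542014]
beaker [[466.5        270.5         25.20000076]
 [447.5        260.5         20.70000076]]
[[ 0.49302714 -0.27445743  0.11      ]]
[[ 0.51340627 -0.23703143  0.11      ]]
spray [[0.75  0.142 0.05 ]]
jar [[0.412 0.145 0.05 ]]
bowl [[ 0.666 -0.313  0.05 ]]
tips [[0.586, 0.346, 0.18], [0.388, 0.308, 0.18]]
```

View pics/crop2.png

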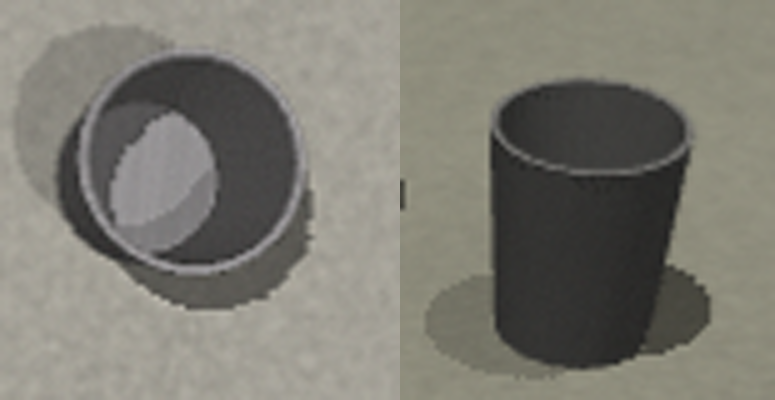

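The top view has the beaker rim centred at about (463.5,267.2), and the side view has it at (398.4,190.2). Next I cross-check the seam and beaker from the side and compute the first move.

```bash
cat >> h.py <<'E'
from scipy.spatial.transform import Rotation as Ro
def inc(target,ydeg=None):
    s=manip.state(); q=s["tool_rot"]; R=Ro.from_quat([q[1],q[2],q[3],q[0]]).as_matrix()
    d=R.T@(np.array(target)-s["tool_pos"])/0.5
    cur=np.degrees(np.arctan2(R[1,1],R[0,1])); y=0
    if ydeg is not None: y=-np.radians((ydeg-cur+180)%360-180)/1.5
    print("inc",d.round(4),"yaw",round(y,4),"cur y",cur.round(2),"tool z",R[:,2].round(4)); return d,y
E
python3 - <<'E'
from h import *
print("beaker",plane("top",[(463.5,267.2)],.11),plane("side",[(398.4,190.2)],.11))
s=cv2.imread("pics/side0.png"); g=s.astype(int).max(2)
roi=np.zeros(g.shape,bool);roi[252:285,298:372]=1
n,l,st,c=cv2.connectedComponentsWithStats(((g<70)&roi).astype(np.uint8));print(st,c)
k=1+np.argmax(st[1:,4]); m=(l==k).astype(np.uint8)
bp=cv2.boxPoints(cv2.minAreaRect(cv2.findContours(m,cv2.RETR_EXTERNAL,cv2.CHAIN_APPROX_NONE)[0][0]))
P=plane("side",bp,.07);print(bp.tolist(),P.round(4).tolist(),P.mean(0))
print("top seam in side px",proj("side",[[.5707,.0491,.07],[.494,-.0549,.07]]))
inc([.484,.3555,.26],105)
E
```

```text
beaker [[ 0.49968071 -0.26866989  0.11      ]] [[ 0.49778216 -0.26542371  0.11      ]]
[[     0      0    640    480 307031]
 [   301    255     61     22    134]
 [   298    269      1      1      1]
 [   351    278     21      7     25]
 [   368    283      4      2      7]
 [   308    284      1      1      1]
 [   366    284      1      1      1]] [[319.49067358 239.48434197]
 [330.37313433 264.41791045]
 [298.         269.        ]
 [361.16       281.16      ]
 [369.71428571 283.57142857]
 [308.         284.        ]
 [366.         284.        ]]
[[300.59619140625, 272.82891845703125], [360.07550048828125, 252.31881713867188], [361.3082275390625, 255.89373779296875], [301.82891845703125, 276.4038391113281]] [[0.5727, 0.048, 0.07], [0.4998, -0.0617, 0.07], [0.4929, -0.052, 0.07], [0.5655, 0.056, 0.07]] [ 0.53272103 -0.00243831  0.07      ]
top seam in side px [[301.24010738 273.48560972]
 [361.37701822 254.95320599]]
inc [-0.7322 -0.2968 -0.0593] yaw -0.3624 cur y 73.85 tool z [-8.0e-04 -1.7e-03 -1.0e+00]
```

Emit:
{"api": "send_rows", "payload": {"increments": [{"dx": -0.73,"dy": -0.297,"dz": -0.06,"yaw": -0.362,"claw": -1},{"dx": -0.73,"dy": -0.297,"dz": -0.06,"yaw": -0.362,"claw": -1},{"dx": -0.73,"dy": -0.297,"dz": -0.06,"yaw": -0.362,"claw": -1},{"dx": -0.73,"dy": -0.297,"dz": -0.06,"yaw": -0.362,"claw": -1},{"dx": -0.73,"dy": -0.297,"dz": -0.06,"yaw": -0.362,"claw": -1},{"dx": -0.73,"dy": -0.297,"dz": -0.06,"yaw": -0.362,"claw": -1},{"dx": -0.73,"dy": -0.297,"dz": -0.06,"yaw": -0.362,"claw": -1},{"dx": -0.73,"dy": -0.297,"dz": -0.06,"yaw": -0.362,"claw": -1},{"dx": -0.73,"dy": -0.297,"dz": -0.06,"yaw": -0.362,"claw": -1},{"dx": -0.73,"dy": -0.297,"dz": -0.06,"yaw": -0.362,"claw": -1},{"dx": -0.73,"dy": -0.297,"dz": -0.06,"yaw": -0.362,"claw": -1}]}}

```text
time: 1.48
tool_pos: [0.4823, 0.357, 0.2612]
tool_rot: [-0.0, -0.131, 0.991, 0.0]
contact_force: [0.0, 0.6, -0.4]
gripper_width: 1.0
grasp_force: 0.0
```

```bash
python3 - <<'E'
from h import *
save("side","side1")
s=manip.state();print(s["time"],s["tool_pos"],s["gripper_width"],s["contact_force"])
inc([.484,.3555,.139],105)
E
```

```text
1.525 [0.48240245 0.35685539 0.26125744] 1.0012309671924193 [-0.14768528  1.32937433  1.05013917]
inc [-0.0024 -0.0035  0.2445] yaw 0.0005 cur y 105.05 tool z [-1.e-04  0.e+00 -1.e+00]
```

View pics/side1.png

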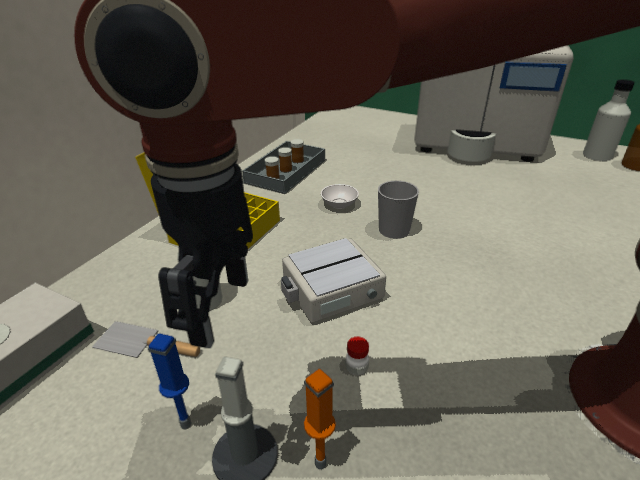

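The open fingers, with pads near (195,330) and (237,275), stand above the white swab's top at (230,367). I check this with the projected TCP.

```bash
python3 - <<'E'
from h import *
p=np.array([.4824,.3569,.2743]); v=np.array([np.cos(np.radians(105)),np.sin(np.radians(105)),0])
print(proj("side",[p,p+.0425*v,p-.0425*v,p+.057*v,p-.057*v,[.4824,.3569,.2613],[.484,.3555,.19]]))
E
```

```text
[[220.59500807 312.53484966]
 [202.98992234 342.78534663]
 [235.78737068 286.39624047]
 [196.32134433 354.23303742]
 [240.50780252 278.26821373]
 [222.25316603 321.43933269]
 [230.11311485 364.53136095]]
```

Emit:
{"api": "send_rows", "payload": {"increments": [{"dx": -0.0024,"dy": -0.0035,"dz": 0.03,"yaw": 0,"claw": -1},{"dx": -0.0024,"dy": -0.0035,"dz": 0.06,"yaw": 0,"claw": -1},{"dx": -0.0024,"dy": -0.0035,"dz": 0.09,"yaw": 0,"claw": -1},{"dx": -0.0024,"dy": -0.0035,"dz": 0.12,"yaw": 0,"claw": -1},{"dx": -0.0024,"dy": -0.0035,"dz": 0.15,"yaw": 0,"claw": -1},{"dx": -0.0024,"dy": -0.0035,"dz": 0.18,"yaw": 0,"claw": -1},{"dx": -0.0024,"dy": -0.0035,"dz": 0.21,"yaw": 0,"claw": -1},{"dx": -0.0024,"dy": -0.0035,"dz": 0.244,"yaw": 0,"claw": -0.5},{"dx": -0.0024,"dy": -0.0035,"dz": 0.244,"yaw": 0,"claw": 0},{"dx": -0.0024,"dy": -0.0035,"dz": 0.244,"yaw": 0,"claw": 0.2},{"dx": -0.0024,"dy": -0.0035,"dz": 0.244,"yaw": 0,"claw": 0.3},{"dx": -0.0024,"dy": -0.0035,"dz": 0.244,"yaw": 0,"claw": 0.36},{"dx": -0.0024,"dy": -0.0035,"dz": 0.244,"yaw": 0,"claw": 0.36}]}}

```text
time: 3.15
tool_pos: [0.485, 0.3551, 0.1399]
tool_rot: [0.0, -0.13, 0.991, 0.0]
contact_force: [-0.1, 0.2, -1.2]
gripper_width: 0.321
grasp_force: 0.3
```

Emit:
{"api": "send_rows", "payload": {"increments": [{"claw": 0.38},{"claw": 0.39},{"claw": 0.4},{"claw": 0.4}]}}

```text
invalid input
```

Emit:
{"api": "send_rows", "payload": {"increments": [{"dx": 0,"dy": 0,"dz": 0,"yaw": 0,"claw": 0.38},{"dx": 0,"dy": 0,"dz": 0,"yaw": 0,"claw": 0.39},{"dx": 0,"dy": 0,"dz": 0,"yaw": 0,"claw": 0.4},{"dx": 0,"dy": 0,"dz": 0,"yaw": 0,"claw": 0.4}]}}

```text
time: 3.65
tool_pos: [0.4847, 0.3548, 0.1393]
tool_rot: [-0.0, -0.13, 0.991, 0.0]
contact_force: [0.6, 1.4, 1.1]
gripper_width: 0.303
grasp_force: 0.4
```

Emit:
{"api": "send_rows", "payload": {"increments": [{"dx": 0,"dy": 0,"dz": 0,"yaw": 0,"claw": 0.41},{"dx": 0,"dy": 0,"dz": 0,"yaw": 0,"claw": 0.42},{"dx": 0,"dy": 0,"dz": 0,"yaw": 0,"claw": 0.43},{"dx": 0,"dy": 0,"dz": 0,"yaw": 0,"claw": 0.43}]}}

```text
time: 4.15
tool_pos: [0.4847, 0.3547, 0.1392]
tool_rot: [-0.0, -0.13, 0.991, -0.0]
contact_force: [0.1, 0.4, 0.1]
gripper_width: 0.285
grasp_force: 0.1
```

Emit:
{"api": "send_rows", "payload": {"increments": [{"dx": 0,"dy": 0,"dz": 0,"yaw": 0,"claw": 0.44},{"dx": 0,"dy": 0,"dz": 0,"yaw": 0,"claw": 0.45},{"dx": 0,"dy": 0,"dz": 0,"yaw": 0,"claw": 0.45}]}}

```text
time: 4.53
tool_pos: [0.4847, 0.3547, 0.1393]
tool_rot: [-0.0, -0.13, 0.991, -0.0]
contact_force: [-0.5, -0.6, 0.3]
gripper_width: 0.279
grasp_force: 16.2
```

Emit:
{"api": "send_rows", "payload": {"increments": [{"dx": 0,"dy": 0,"dz": 0,"yaw": 0,"claw": 0.445},{"dx": 0,"dy": 0,"dz": 0,"yaw": 0,"claw": 0.445},{"dx": 0,"dy": 0,"dz": 0,"yaw": 0,"claw": 0.445}]}}

```text
time: 4.9
tool_pos: [0.4847, 0.3547, 0.1392]
tool_rot: [-0.0, -0.13, 0.991, -0.0]
contact_force: [0.2, 0.6, -0.3]
gripper_width: 0.281
grasp_force: 16.2
```

Emit:
{"api": "send_rows", "payload": {"increments": [{"dx": 0,"dy": 0,"dz": 0,"yaw": 0,"claw": 0.44},{"dx": 0,"dy": 0,"dz": 0,"yaw": 0,"claw": 0.44},{"dx": 0,"dy": 0,"dz": 0,"yaw": 0,"claw": 0.44}]}}

```text
time: 5.28
tool_pos: [0.4847, 0.3548, 0.1392]
tool_rot: [-0.0, -0.13, 0.991, -0.0]
contact_force: [-0.6, 0.0, 0.5]
gripper_width: 0.285
grasp_force: 5.9
```

Emit:
{"api": "send_rows", "payload": {"increments": [{"dx": 0,"dy": 0,"dz": 0,"yaw": 0,"claw": 0.442},{"dx": 0,"dy": 0,"dz": 0,"yaw": 0,"claw": 0.442},{"dx": 0,"dy": 0,"dz": -0.01,"yaw": 0,"claw": 0.442},{"dx": 0,"dy": 0,"dz": -0.02,"yaw": 0,"claw": 0.442},{"dx": 0,"dy": 0,"dz": -0.03,"yaw": 0,"claw": 0.442},{"dx": 0,"dy": 0,"dz": -0.03,"yaw": 0,"claw": 0.442}]}}

```text
time: 6.02
tool_pos: [0.4852, 0.3551, 0.1552]
tool_rot: [0.001, -0.13, 0.991, 0.0]
contact_force: [-0.3, -0.9, -0.2]
gripper_width: 0.283
grasp_force: 5.8
```

Emit:
{"api": "send_rows", "payload": {"increments": [{"dx": 0,"dy": 0,"dz": -0.02,"yaw": 0,"claw": 0.444},{"dx": 0,"dy": 0,"dz": -0.045,"yaw": 0,"claw": 0.444},{"dx": 0,"dy": 0,"dz": -0.07,"yaw": 0,"claw": 0.444},{"dx": 0,"dy": 0,"dz": -0.095,"yaw": 0,"claw": 0.444},{"dx": 0,"dy": 0,"dz": -0.12,"yaw": 0,"claw": 0.444},{"dx": 0,"dy": 0,"dz": -0.145,"yaw": 0,"claw": 0.444},{"dx": 0,"dy": 0,"dz": -0.17,"yaw": 0,"claw": 0.444},{"dx": 0,"dy": 0,"dz": -0.195,"yaw": 0,"claw": 0.444},{"dx": 0,"dy": 0,"dz": -0.22,"yaw": 0,"claw": 0.444},{"dx": 0,"dy": 0,"dz": -0.24,"yaw": 0,"claw": 0.444},{"dx": 0,"dy": 0,"dz": -0.24,"yaw": 0,"claw": 0.444}]}}

```text
time: 7.4
tool_pos: [0.4852, 0.3551, 0.2756]
tool_rot: [0.001, -0.13, 0.991, 0.0]
contact_force: [1.5, -0.1, -0.2]
gripper_width: 0.276
grasp_force: 8.1
```

```bash
python3 - <<'E'
from h import *
save("side","side2")
s=manip.state();print(s["time"],s["tool_pos"],s["gripper_width"],s["grasp_force"])
i=cv2.imread("pics/side2.png"); cv2.imwrite("pics/c3.png",cv2.resize(i[200:440,130:330],None,fx=2.5,fy=2.5,interpolation=cv2.INTER_CUBIC))
p=s["tool_pos"]; print(proj("side",[p-[0,0,.129],p-[0,0,.039],p-[0,0,.033]]))
inc([.5715,.0501,p[2]])
E
```

```text
7.45 [0.48481718 0.35489861 0.27469342] 0.28157366342111534 8.147398978471756
[[234.35783327 388.30533008]
 [224.74197731 336.24340252]
 [224.02801398 332.40316287]]
inc [-1.000e-02 -6.337e-01 -1.000e-04] yaw 0 cur y 104.97 tool z [ 5.e-04  3.e-04 -1.e+00]
```

View pics/c3.png

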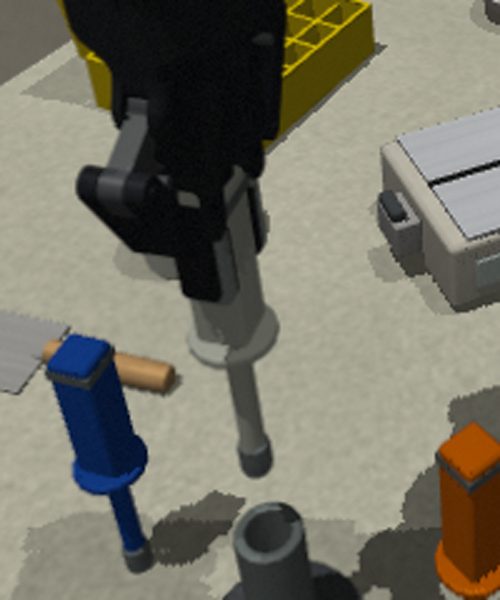

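The swab hangs upright and clear of the stand. Its foot bottom is at about (232.8,389.2), against a prediction of (234.4,388.3), so the grasp offset is about 1–2 mm. Next I move over the seam start at the same height.

Emit:
{"api": "send_rows", "payload": {"increments": [{"dx": -0.01,"dy": -0.06,"dz": 0,"yaw": 0,"claw": 0.444},{"dx": -0.01,"dy": -0.13,"dz": 0,"yaw": 0,"claw": 0.444},{"dx": -0.01,"dy": -0.2,"dz": 0,"yaw": 0,"claw": 0.444},{"dx": -0.01,"dy": -0.27,"dz": 0,"yaw": 0,"claw": 0.444},{"dx": -0.01,"dy": -0.34,"dz": 0,"yaw": 0,"claw": 0.444},{"dx": -0.01,"dy": -0.41,"dz": 0,"yaw": 0,"claw": 0.444},{"dx": -0.01,"dy": -0.48,"dz": 0,"yaw": 0,"claw": 0.444},{"dx": -0.01,"dy": -0.54,"dz": 0,"yaw": 0,"claw": 0.444},{"dx": -0.01,"dy": -0.59,"dz": 0,"yaw": 0,"claw": 0.444},{"dx": -0.01,"dy": -0.634,"dz": 0,"yaw": 0,"claw": 0.444},{"dx": -0.01,"dy": -0.634,"dz": 0,"yaw": 0,"claw": 0.444},{"dx": -0.01,"dy": -0.634,"dz": 0,"yaw": 0,"claw": 0.444},{"dx": -0.01,"dy": -0.634,"dz": 0,"yaw": 0,"claw": 0.444}]}}

```text
time: 9.07
tool_pos: [0.5712, 0.0506, 0.2743]
tool_rot: [-0.0, -0.131, 0.991, 0.0]
contact_force: [-0.3, -0.1, -1.9]
gripper_width: 0.281
grasp_force: 8.3
```

```bash
python3 - <<'E'
from h import *
i=save("side","side3")[:,:,::-1]
s=manip.state();p=s["tool_pos"];print(s["time"],p,s["gripper_width"],s["grasp_force"])
f=proj("side",[p-[0,0,.129],p-[0,0,.109]]);print(f)
x,y=f[0].astype(int);print(x-60,y-70)
cv2.imwrite("pics/c4.png",cv2.resize(i[y-70:y+50,x-60:x+60],None,fx=5,fy=5,interpolation=cv2.INTER_CUBIC))
inc([.5690,.0467,.197])
E
```

```text
9.125 [0.57126625 0.05059062 0.27432203] 0.2779738674861359 8.321793973445892
[[299.01574811 240.91996165]
 [298.57076803 231.57917937]]
239 170
inc [ 0.0064 -0.0064  0.1546] yaw 0 cur y 105.03 tool z [ 0.e+00  2.e-04 -1.e+00]
```

View pics/c4.png

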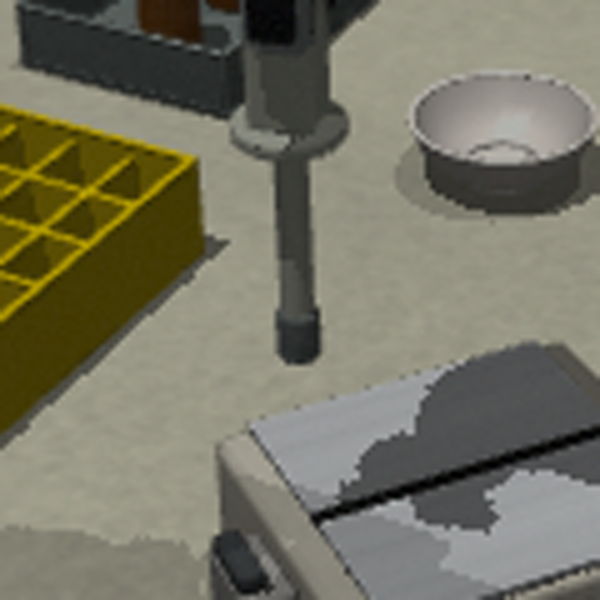

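The side crop shows the foot's underside at about (298.8,240.8), where it was predicted at (299.0,240.9). The seam's latch end is at (302,273.6), so everything agrees. Next I lower to just above the seam.

```bash
python3 - <<'E'
from h import *
a,_=inc([.5675,.0448,.207]); b,_=inc([.4969,-.0510,.207]); print(b-a)
E
```

```text
inc [ 0.0103 -0.0093  0.1346] yaw 0 cur y 105.03 tool z [ 0.e+00  2.e-04 -1.e+00]
inc [ 0.1963 -0.1577  0.1346] yaw 0 cur y 105.03 tool z [ 0.e+00  2.e-04 -1.e+00]
[ 1.86051960e-01 -1.48434050e-01 -3.30967319e-05]
```

Emit:
{"api": "send_rows", "payload": {"increments": [{"dx": 0.0103,"dy": -0.0093,"dz": 0.03,"yaw": 0,"claw": 0.445},{"dx": 0.0103,"dy": -0.0093,"dz": 0.06,"yaw": 0,"claw": 0.445},{"dx": 0.0103,"dy": -0.0093,"dz": 0.09,"yaw": 0,"claw": 0.445},{"dx": 0.0103,"dy": -0.0093,"dz": 0.115,"yaw": 0,"claw": 0.445},{"dx": 0.0103,"dy": -0.0093,"dz": 0.135,"yaw": 0,"claw": 0.445},{"dx": 0.0103,"dy": -0.0093,"dz": 0.135,"yaw": 0,"claw": 0.445},{"dx": 0.0103,"dy": -0.0093,"dz": 0.135,"yaw": 0,"claw": 0.445}]}}

```text
time: 10.0
tool_pos: [0.568, 0.044, 0.2074]
tool_rot: [0.0, -0.13, 0.991, -0.0]
contact_force: [-0.6, 0.7, -0.6]
gripper_width: 0.278
grasp_force: 9.5
```

```bash
python3 - <<'E'
from h import *
inc([.5675,.0448,.1935]);s=manip.state();print(s["tool_pos"],s["contact_force"],s["grasp_force"])
E
```

```text
inc [0.0006 0.0018 0.0278] yaw 0 cur y 104.97 tool z [ 0.001 -0.    -1.   ]
[0.5680133  0.04401986 0.20738784] [-0.60550376  0.70118086 -0.64652141] 9.477664679288864
```

Emit:
{"api": "send_rows", "payload": {"increments": [{"dx": 0.0006,"dy": 0.0018,"dz": 0.007,"yaw": 0,"claw": 0.445},{"dx": 0.0006,"dy": 0.0018,"dz": 0.013,"yaw": 0,"claw": 0.445},{"dx": 0.0006,"dy": 0.0018,"dz": 0.019,"yaw": 0,"claw": 0.445},{"dx": 0.0006,"dy": 0.0018,"dz": 0.024,"yaw": 0,"claw": 0.445},{"dx": 0.0006,"dy": 0.0018,"dz": 0.028,"yaw": 0,"claw": 0.445},{"dx": 0.0006,"dy": 0.0018,"dz": 0.028,"yaw": 0,"claw": 0.445},{"dx": 0.0006,"dy": 0.0018,"dz": 0.028,"yaw": 0,"claw": 0.445}]}}

```text
time: 10.88
tool_pos: [0.5672, 0.0448, 0.193]
tool_rot: [0.0, -0.13, 0.991, -0.0]
contact_force: [-0.2, 0.5, 0.2]
gripper_width: 0.276
grasp_force: 9.6
```

```bash
python3 - <<'E'
from h import *
i=save("side","side4")[:,:,::-1]
s=manip.state();p=s["tool_pos"];print(s["time"],p,s["contact_force"],s["grasp_force"])
f=proj("side",[[p[0],p[1],.07],p-[0,0,.039]]);print(f)
x,y=f[0].astype(int);print(x-60,y-70)
cv2.imwrite("pics/c5.png",cv2.resize(i[y-70:y+50,x-60:x+60],None,fx=5,fy=5,interpolation=cv2.INTER_CUBIC))
inc([.4969,-.0510,.1935])
E
```

```text
10.925 [0.56718853 0.04482791 0.19297395] [0.22799933 0.22379133 1.05474646] 9.631579220294952
[[303.99936623 272.74147407]
 [302.45323196 235.85534896]]
243 202
inc [ 0.1853 -0.1489 -0.0011] yaw 0 cur y 104.96 tool z [ 2.e-04  0.e+00 -1.e+00]
```

View pics/c5.png

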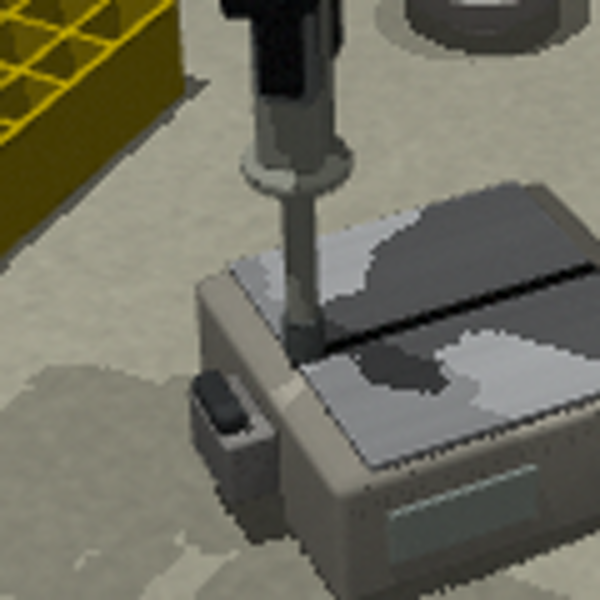

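The crop shows the foot pressed onto the seam's latch end at about (304,272), with its grey part visibly shortened, so it is in contact. Next I wipe the first half.

Emit:
{"api": "send_rows", "payload": {"increments": [{"dx": 0.004,"dy": -0.0032,"dz": 0,"yaw": 0,"claw": 0.445},{"dx": 0.011,"dy": -0.0088,"dz": 0,"yaw": 0,"claw": 0.445},{"dx": 0.0185,"dy": -0.0149,"dz": 0,"yaw": 0,"claw": 0.445},{"dx": 0.026,"dy": -0.0209,"dz": 0,"yaw": 0,"claw": 0.445},{"dx": 0.0335,"dy": -0.0269,"dz": 0,"yaw": 0,"claw": 0.445},{"dx": 0.041,"dy": -0.0329,"dz": 0,"yaw": 0,"claw": 0.445},{"dx": 0.0485,"dy": -0.039,"dz": 0,"yaw": 0,"claw": 0.445},{"dx": 0.056,"dy": -0.045,"dz": 0,"yaw": 0,"claw": 0.445},{"dx": 0.0635,"dy": -0.051,"dz": 0,"yaw": 0,"claw": 0.445},{"dx": 0.071,"dy": -0.057,"dz": 0,"yaw": 0,"claw": 0.445},{"dx": 0.0785,"dy": -0.0631,"dz": 0,"yaw": 0,"claw": 0.445},{"dx": 0.086,"dy": -0.0691,"dz": 0,"yaw": 0,"claw": 0.445},{"dx": 0.09,"dy": -0.0723,"dz": 0,"yaw": 0,"claw": 0.445}]}}

```text
time: 12.55
tool_pos: [0.5328, -0.002, 0.1928]
tool_rot: [0.0, -0.13, 0.991, -0.0]
contact_force: [0.2, 0.3, -0.6]
gripper_width: 0.283
grasp_force: 9.6
```

```bash
python3 - <<'E'
from h import *
i=save("side","side5")[:,:,::-1]
s=manip.state();p=s["tool_pos"];print(s["time"],p,s["contact_force"],s["grasp_force"],s["gripper_width"])
f=proj("side",[[p[0],p[1],.07],p-[0,0,.039]]);print(f)
x,y=f[0].astype(int);print(x-60,y-70)
cv2.imwrite("pics/c6.png",cv2.resize(i[y-70:y+50,x-60:x+60],None,fx=5,fy=5,interpolation=cv2.INTER_CUBIC))
inc([.4969,-.0510,.1935])
E
```

```text
12.6 [ 0.53272883 -0.00210754  0.19282181] [-0.07164328  0.21914931 -0.13002608] 9.637584686279297 0.2812071228342302
[[331.69617728 264.1536577 ]
 [331.79763683 227.72934272]]
271 194
inc [ 0.0945 -0.076  -0.0013] yaw 0 cur y 104.95 tool z [-1.e-04 -2.e-04 -1.e+00]
```

View pics/c6.png

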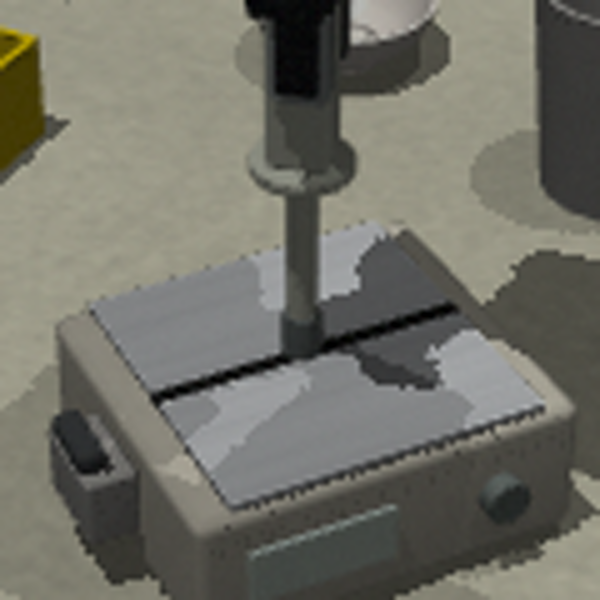

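At mid-seam the foot is centred on the dark line at about (331.5,264), still upright and pressed in. I carry on to the far end.

Emit:
{"api": "send_rows", "payload": {"increments": [{"dx": 0.004,"dy": -0.0032,"dz": 0,"yaw": 0,"claw": 0.445},{"dx": 0.011,"dy": -0.0088,"dz": 0,"yaw": 0,"claw": 0.445},{"dx": 0.0185,"dy": -0.0149,"dz": 0,"yaw": 0,"claw": 0.445},{"dx": 0.026,"dy": -0.0209,"dz": 0,"yaw": 0,"claw": 0.445},{"dx": 0.0335,"dy": -0.0269,"dz": 0,"yaw": 0,"claw": 0.445},{"dx": 0.041,"dy": -0.0329,"dz": 0,"yaw": 0,"claw": 0.445},{"dx": 0.0485,"dy": -0.039,"dz": 0,"yaw": 0,"claw": 0.445},{"dx": 0.056,"dy": -0.045,"dz": 0,"yaw": 0,"claw": 0.445},{"dx": 0.0635,"dy": -0.051,"dz": 0,"yaw": 0,"claw": 0.445},{"dx": 0.071,"dy": -0.057,"dz": 0,"yaw": 0,"claw": 0.445},{"dx": 0.0785,"dy": -0.0631,"dz": 0,"yaw": 0,"claw": 0.445},{"dx": 0.086,"dy": -0.0691,"dz": 0,"yaw": 0,"claw": 0.445},{"dx": 0.092,"dy": -0.074,"dz": 0,"yaw": 0,"claw": 0.445},{"dx": 0.0945,"dy": -0.076,"dz": 0,"yaw": 0,"claw": 0.445},{"dx": 0.0945,"dy": -0.076,"dz": 0,"yaw": 0,"claw": 0.445},{"dx": 0.0945,"dy": -0.076,"dz": 0,"yaw": 0,"claw": 0.445}]}}

```text
time: 14.6
tool_pos: [0.4971, -0.0508, 0.1928]
tool_rot: [-0.0, -0.13, 0.991, -0.0]
contact_force: [-0.5, -0.4, 0.3]
gripper_width: 0.279
grasp_force: 9.6
```

```bash
python3 - <<'E'
from h import *
i=save("side","side6")[:,:,::-1]
s=manip.state();p=s["tool_pos"];print(s["time"],p,s["contact_force"],s["grasp_force"],s["gripper_width"])
f=proj("side",[[p[0],p[1],.07],p-[0,0,.039]]);print(f)
x,y=f[0].astype(int);print(x-60,y-70)
cv2.imwrite("pics/c7.png",cv2.resize(i[y-70:y+50,x-60:x+60],None,fx=5,fy=5,interpolation=cv2.INTER_CUBIC))
inc([.4985,-.2667,.28])
E
```

```text
14.65 [ 0.49709094 -0.0507606   0.19278627] [ 0.25684022 -1.18244984 -0.62860415] 9.624648839235306 0.2809932924122006
[[359.07692349 255.6503229 ]
 [360.73318248 219.63736084]]
299 185
inc [ 0.1089 -0.418  -0.1742] yaw 0 cur y 104.97 tool z [-3.e-04 -5.e-04 -1.e+00]
```

View pics/c7.png

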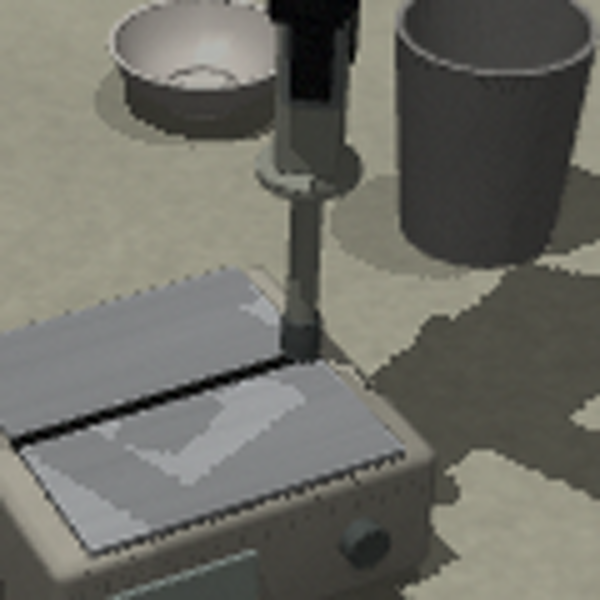

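The foot now sits on the far end of the seam at about (359,255). I lift slowly, then go over to the beaker.

Emit:
{"api": "send_rows", "payload": {"increments": [{"dx": 0,"dy": 0,"dz": -0.006,"yaw": 0,"claw": 0.445},{"dx": 0,"dy": 0,"dz": -0.014,"yaw": 0,"claw": 0.445},{"dx": 0,"dy": 0,"dz": -0.022,"yaw": 0,"claw": 0.445},{"dx": 0,"dy": 0,"dz": -0.03,"yaw": 0,"claw": 0.445},{"dx": 0,"dy": 0,"dz": -0.04,"yaw": 0,"claw": 0.445},{"dx": 0,"dy": 0,"dz": -0.06,"yaw": 0,"claw": 0.445},{"dx": 0,"dy": 0,"dz": -0.09,"yaw": 0,"claw": 0.445},{"dx": 0,"dy": 0,"dz": -0.12,"yaw": 0,"claw": 0.445},{"dx": 0,"dy": 0,"dz": -0.15,"yaw": 0,"claw": 0.445},{"dx": 0,"dy": 0,"dz": -0.174,"yaw": 0,"claw": 0.445},{"dx": 0.0137,"dy": -0.052,"dz": -0.174,"yaw": 0,"claw": 0.445},{"dx": 0.03,"dy": -0.115,"dz": -0.174,"yaw": 0,"claw": 0.445},{"dx": 0.048,"dy": -0.185,"dz": -0.174,"yaw": 0,"claw": 0.445},{"dx": 0.066,"dy": -0.255,"dz": -0.174,"yaw": 0,"claw": 0.445},{"dx": 0.083,"dy": -0.32,"dz": -0.174,"yaw": 0,"claw": 0.445},{"dx": 0.099,"dy": -0.38,"dz": -0.174,"yaw": 0,"claw": 0.445},{"dx": 0.109,"dy": -0.418,"dz": -0.174,"yaw": 0,"claw": 0.445},{"dx": 0.109,"dy": -0.418,"dz": -0.174,"yaw": 0,"claw": 0.445},{"dx": 0.109,"dy": -0.418,"dz": -0.174,"yaw": 0,"claw": 0.445}]}}

```text
time: 17.02
tool_pos: [0.4986, -0.2659, 0.2798]
tool_rot: [0.0, -0.131, 0.991, 0.0]
contact_force: [0.8, 0.4, -0.6]
gripper_width: 0.281
grasp_force: 9.6
```

```bash
python3 - <<'E'
from h import *
i=save("side","side7");s=manip.state();p=s["tool_pos"];print(s["time"],p,s["contact_force"],s["grasp_force"],s["gripper_width"])
a=cv2.imread("pics/side0.png")[:,:,::-1]
d=(np.abs(a.astype(int)-i).max(2)>40).astype(np.uint8)
f=proj("side",[p-[0,0,.129],p-[0,0,.11]]);print(f)
x,y=f[0].astype(int)
# changed pixels rows below/around foot: width per row
for r in range(y-14,y+12,2):
    c=np.flatnonzero(d[r,x-25:x+25]); print(r,(c.min()+x-25,c.max()+x-25,len(c)) if len(c) else None)
inc([.4985,-.2667,.139])
E
```

```text
17.075 [ 0.49859975 -0.26571649  0.27989917] [ 0.96915891  0.62148486 -0.75637335] 9.648759216070175 0.28109204121611575
[[399.72688419 173.65287343]
 [400.51318366 165.75684565]]
159 (np.int64(399), np.int64(403), 5)
161 (np.int64(398), np.int64(403), 6)
163 (np.int64(398), np.int64(403), 6)
165 (np.int64(398), np.int64(402), 5)
167 (np.int64(397), np.int64(403), 7)
169 (np.int64(396), np.int64(403), 8)
171 (np.int64(396), np.int64(403), 8)
173 (np.int64(397), np.int64(402), 6)
175 (np.int64(400), np.int64(401), 2)
177 None
179 None
181 None
183 None
inc [ 0.0008 -0.002   0.2818] yaw 0 cur y 105.02 tool z [ 1.e-04  4.e-04 -1.e+00]
```

Emit:
{"api": "send_rows", "payload": {"increments": [{"dx": 0.0008,"dy": -0.002,"dz": 0.02,"yaw": 0,"claw": 0.445},{"dx": 0.0008,"dy": -0.002,"dz": 0.04,"yaw": 0,"claw": 0.445},{"dx": 0.0008,"dy": -0.002,"dz": 0.06,"yaw": 0,"claw": 0.445},{"dx": 0.0008,"dy": -0.002,"dz": 0.08,"yaw": 0,"claw": 0.445},{"dx": 0.0008,"dy": -0.002,"dz": 0.1,"yaw": 0,"claw": 0.445},{"dx": 0.0008,"dy": -0.002,"dz": 0.12,"yaw": 0,"claw": 0.445},{"dx": 0.0008,"dy": -0.002,"dz": 0.14,"yaw": 0,"claw": 0.445},{"dx": 0.0008,"dy": -0.002,"dz": 0.16,"yaw": 0,"claw": 0.445},{"dx": 0.0008,"dy": -0.002,"dz": 0.18,"yaw": 0,"claw": 0.445},{"dx": 0.0008,"dy": -0.002,"dz": 0.2,"yaw": 0,"claw": 0.445},{"dx": 0.0008,"dy": -0.002,"dz": 0.22,"yaw": 0,"claw": 0.445},{"dx": 0.0008,"dy": -0.002,"dz": 0.24,"yaw": 0,"claw": 0.445},{"dx": 0.0008,"dy": -0.002,"dz": 0.255,"yaw": 0,"claw": 0.445},{"dx": 0.0008,"dy": -0.002,"dz": 0.27,"yaw": 0,"claw": 0.445},{"dx": 0.0008,"dy": -0.002,"dz": 0.28,"yaw": 0,"claw": 0.445},{"dx": 0.0008,"dy": -0.002,"dz": 0.28,"yaw": 0,"claw": 0.445},{"dx": 0.0008,"dy": -0.002,"dz": 0.28,"yaw": 0,"claw": 0.445}]}}

```text
time: 19.2
tool_pos: [0.4985, -0.2678, 0.1402]
tool_rot: [0.0, -0.13, 0.991, -0.0]
contact_force: [0.7, -0.3, -0.1]
gripper_width: 0.28
grasp_force: 9.6
```

```bash
python3 - <<'E'
from h import *
i=save("side","side8");s=manip.state();p=s["tool_pos"];print(s["time"],p,s["contact_force"],s["grasp_force"],s["gripper_width"])
a=cv2.imread("pics/side0.png")[:,:,::-1].astype(int)
print("beaker body shift check, mean abs diff lower body:",np.abs(a[205:238,375:420]-i[205:238,375:420]).mean(), "incubator region",np.abs(a[240:320,283:385]-i[240:320,283:385]).mean())
g=lambda m:[np.flatnonzero(np.abs(np.diff(m[r,370:425].sum(1).astype(int)))>60)+370 for r in(215,222)]
print(g(a),g(i))
E
```

```text
19.25 [ 0.49859578 -0.26787448  0.1402968 ] [-1.12318207  0.31596767 -1.25587871] 9.638252556324005 0.2777739224574477
beaker body shift check, mean abs diff lower body: 6.541638608305275 incubator region 5.9935866013071895
[array([377, 378, 412, 413]), array([378, 420])] [array([370, 374, 377, 378]), array([378])]
```

The foot is about 11 mm above the bench, inside an unmoved beaker. I settle it onto the floor, release gently and check.

Emit:
{"api": "send_rows", "payload": {"increments": [{"dx": 0,"dy": 0,"dz": 0.005,"yaw": 0,"claw": 0.445},{"dx": 0,"dy": 0,"dz": 0.01,"yaw": 0,"claw": 0.445},{"dx": 0,"dy": 0,"dz": 0.015,"yaw": 0,"claw": 0.445},{"dx": 0,"dy": 0,"dz": 0.015,"yaw": 0,"claw": 0.445},{"dx": 0,"dy": 0,"dz": 0.015,"yaw": 0,"claw": 0.44},{"dx": 0,"dy": 0,"dz": 0.015,"yaw": 0,"claw": 0.43},{"dx": 0,"dy": 0,"dz": 0.015,"yaw": 0,"claw": 0.41},{"dx": 0,"dy": 0,"dz": 0.015,"yaw": 0,"claw": 0.38},{"dx": 0,"dy": 0,"dz": 0.015,"yaw": 0,"claw": 0.3},{"dx": 0,"dy": 0,"dz": 0.015,"yaw": 0,"claw": 0.1},{"dx": 0,"dy": 0,"dz": 0.015,"yaw": 0,"claw": -0.2},{"dx": 0,"dy": 0,"dz": 0.015,"yaw": 0,"claw": -0.6},{"dx": 0,"dy": 0,"dz": 0.015,"yaw": 0,"claw": -1},{"dx": 0,"dy": 0,"dz": 0.015,"yaw": 0,"claw": -1},{"dx": 0,"dy": 0,"dz": 0.015,"yaw": 0,"claw": -1},{"dx": 0,"dy": 0,"dz": 0.015,"yaw": 0,"claw": -1}]}}

```text
time: 21.25
tool_pos: [0.4983, -0.2677, 0.1323]
tool_rot: [0.0, -0.13, 0.991, -0.0]
contact_force: [0.4, 0.3, -0.1]
gripper_width: 1.004
grasp_force: 0.0
```

```bash
python3 - <<'E'
from h import *
s=manip.state();p=s["tool_pos"];print(s["time"],p,s["contact_force"],s["grasp_force"],s["gripper_width"])
for n in("side","top"):
    i=save(n,n+"9").astype(int)
    print(n,proj(n,[[p[0],p[1],.18],[p[0],p[1],.106]]).round(1).tolist())
    # bright greyish-white pixels near, new vs start
    a=cv2.imread(f"pics/{n}0.png")[:,:,::-1].astype(int)
    x0,x1,y0,y1=(360,440,120,240) if n=="side" else (425,510,225,310)
    v=i[y0:y1:5,x0:x1:2].mean(2)
    print("\n".join("".join(" .:-=+*#%@"[int(k/25.6)] for k in r) for r in v))
E
```

```text
21.25 [ 0.49832912 -0.26771054  0.13231194] [ 0.40147014  0.27698304 -0.05225861] 0.0 1.0035821136744962
side [[401.4, 161.2], [398.4, 191.3]]
++++++++++++++:                  :::::::
++++++++++++++-                 .:::::::
+++++++++++++++++=-           ::::::::::
++++++++++++++++++:         ::::::::::::
+++++++++++++++++-   ::.   :::::::::::::
+++++++++++++++++-  ...    =:.....::::::
++++++++++++++++=-  ..    ==:..     ....
+++++++++++++++++:      .:++++==========
++++++++++++++++++ ...  :+++++++++++++++
+++++++++++++++++:      ++++++++++++++++
+++++++++++++++++:     -++++++++++++++++
+++++++++++++++++-.   .+++++++++++++++++
++++++++++++++++=:    .+++++++++++++++++
++++++++++=..:::::.........-++++++++++++
+++++++++-...:::::::::.......-++++++++++
+++++++++:.-:::=-:::::-:...:=+++++++++++
+++++++++:.::::::...........:+++++++++:=
:++++++++:.:::::::::........++-:::::::::
+++++++++-..:::::.:.........::::::::::::
++==+====-.::::::::........:::::::::::::
=========-:::::::::.......::::::::::::-+
=========-.::::::::.......:::::::::::=++
==========.:::::::.......:::::-:::::::::
============:::::.......:::::+++++-:::::
top [[471.1, 265.1], [462.6, 268.0]]
+***++**++*++***#***###:....--::::::.::::::
++*+**++++**++++++++*-....:+:::::::::::::::
*+**++***++++++++++*.....=.::::::.:::::::::
*++++**+++++++++++*....=:::::::::----::::::
**++++++++++++++++-..=:.::::::.::::----::::
++++++++++++=:::::::..::::::.:::::::::-----
*+*+++++++=:::::....:::::::.:::::::::::::::
++*+**+==-:::::....::::::.....:::::::::::::
+*****-:+:::.....:::::::.........::::::::::
+*+*=....:+:....::::::..:...:........::::::
++++*::.:.....::::::: . ..:.:..:.........::
+*+***......::::::::.::.. .....:....::.....
+***##+....::::::::::.:..---------------=..
++###:...:::::::::------------------------.
###+...:----::.:::::::-------------------..
*#....:::::-::::::::::::::-=-----------:...
+...:::::::.:::::::::::::::::=###+----.....
```

Emit:
{"api": "send_rows", "payload": {"increments": [{"dx": 0,"dy": 0,"dz": -0.01,"yaw": 0,"claw": -1},{"dx": 0,"dy": 0,"dz": -0.02,"yaw": 0,"claw": -1},{"dx": 0,"dy": 0,"dz": -0.035,"yaw": 0,"claw": -1},{"dx": 0,"dy": 0,"dz": -0.05,"yaw": 0,"claw": -1},{"dx": 0,"dy": 0,"dz": -0.07,"yaw": 0,"claw": -1},{"dx": 0,"dy": 0,"dz": -0.09,"yaw": 0,"claw": -1},{"dx": 0,"dy": 0,"dz": -0.11,"yaw": 0,"claw": -1},{"dx": 0,"dy": 0,"dz": -0.13,"yaw": 0,"claw": -1},{"dx": 0,"dy": 0,"dz": -0.16,"yaw": 0,"claw": -1},{"dx": 0,"dy": 0,"dz": -0.19,"yaw": 0,"claw": -1},{"dx": 0,"dy": 0,"dz": -0.22,"yaw": 0,"claw": -1},{"dx": 0,"dy": 0,"dz": -0.26,"yaw": 0,"claw": -1},{"dx": 0,"dy": 0,"dz": -0.3,"yaw": 0,"claw": -1},{"dx": 0,"dy": 0,"dz": -0.34,"yaw": 0,"claw": -1},{"dx": 0,"dy": 0,"dz": -0.34,"yaw": 0,"claw": -1},{"dx": 0,"dy": 0,"dz": -0.34,"yaw": 0,"claw": -1}]}}

```text
time: 23.35
tool_pos: [0.4981, -0.2676, 0.3018]
tool_rot: [-0.0, -0.13, 0.991, 0.0]
contact_force: [0.3, 0.4, -0.3]
gripper_width: 0.998
grasp_force: 0.0
```

```bash
python3 - <<'E'
from h import *
s=manip.state();p=s["tool_pos"];print(s["time"],p,s["contact_force"],s["grasp_force"],s["gripper_width"])
i=save("side","side10").astype(int)
b=np.array([.4985,-.2677,0]);print(proj("side",[b+[0,0,z] for z in(.18,.106,.1)]).round(1).tolist())
v=i[125:240:4,360:440:2].mean(2)
print("\n".join(f"{125+4*j} "+"".join(" .:-=+*#%@"[int(k/25.6)] for k in r) for j,r in enumerate(v)))
j=save("side","side11").astype(int); print("motion",np.abs(i-j)[120:240,360:440].mean(),np.abs(i-j)[0:100,0:100].mean())
E
```

```text
23.35 [ 0.49814371 -0.26757319  0.30175674] [ 0.34417747  0.38709444 -0.28022626] 0.0 0.997873671432149
[[401.3, 161.1], [398.3, 191.3], [398.1, 193.6]]
125 +++++++++++++++++++++=======::::::::::::
129 ++++++++++++++++++++========::::::::::::
133 +++++++++++++++++++=========::::::::::::
137 ++++++++++++++++++=========-::::::::::::
141 ++++++++++++++++++=========-::::::::::::
145 +++++++++++++++++===========:.....::::::
149 ++++++++++++++++============...     ....
153 ++++++++++++++++++++=============-::--:.
157 ++++++++++++++++++++++++++++++++++++++++
161 +++++++++++++++++++++++=++++++++++++++++
165 +++++++++++++++++=::::::++++++++++++++++
169 +++++++++++++++++=:::::=++++++++++++++++
173 +++++++++++++++++-:::::+++++++++++++++++
177 +++++++++++++++++-:::::+++++++++++++++++
181 ++++++++++++++==-::::::+++++++++++++++++
185 ++++++++++-..::::::::::::::-++++++++++++
189 +++++++++-...:::::::::::::::.=++++++++++
193 +++++++++:-.:::=-:::::::..::.=++++++++++
197 +++++++++:..:---=+=-::+:.:=:.++++++++++:
201 :++++++++:..::::::..........:++:::::::::
205 :++++++++:..:::::::.:.......::::::::::::
209 +++++++++-..:::::..........:::::::::::::
213 ====+++++-..::::...........=-:::::::::::
217 ======+++-.:::::::.........+++::::::::::
221 =====+===-.:::::..........::::::::::::::
225 =========-...::::.:.......:::::::::::+=:
229 ==========.:::::::.......::::::::::=++++
233 ==========-:::::::.......::::+++++++++++
237 ==============:::.....=+++++++++++++++++
motion 0.8344444444444444 0.8370333333333333
```

The swab stands upright in the beaker, at columns 394–406 with its top near row 161, right where predicted. Nothing is moving and the gripper is clear.

```bash
python3 -c "
from plant import manip
print(manip.job_done())"
```

```text
the job is handed in; nothing more can be done
None
```

I wiped the seam end to end, starting at the latch, and left the swab standing foot down and released in the unmoved beaker; the job is handed in at about 23 s of the 58 s, but no verdict came back.

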